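Raise the lamp lid to the set index for a raking-light photograph

TASK

Take the clear dust cover off the raking-light lamp box by its knob and set it down gently and upright on the bare bench to the left, clear of the box. Then lift the lamp lid by its bow handle against its spring until it lines up with the index arm on the quadrant, and keep holding it there for the photograph: finish with the lid still in the gripper. Do not shift the index arm, do not let the lid snap shut, and leave the other things on the bench where they are.

Things in the scene. Friction and masses are not known exactly. Their poses are not given: they have to be found in the camera images.
- lamp_box: Grey open-topped metal lamp box, 220 (x) x 180 (y) x 50 mm high, fixed to the bench, closed by a flat aluminium lid. Origin: centre of its underside. Hinge line along its x axis at its +y edge; the lid's handle is on its -y side. On its +x side stands a quadrant (quarter ring, radius 58 mm about the hinge line, top 118 mm above the bench). Turned up to 0.3 rad from the world axes.
- hinge (a point): Middle of the lid's hinge line, in the lamp box frame at (0, 85, 60) mm. Axes as the lamp box.
- lid (a joint): Angle of the lamp lid, rad: 0 shut (level), growing as its free edge rises; limit 1.6. The lid is a flat plate 220 x 175 x 16 mm, 0.5 kg, its middle plane through the hinge line. A spring always pulls it shut (0.48 Nm when shut, plus 0.6 Nm per rad): the handle needs about 5 N to lift and 5 to 6 N to hold. Let go, it falls shut.
- lid_grip (a point): Middle of the lid's bow handle: a round steel bar 10 mm thick, 110 mm long, parallel to the hinge line, 221 mm from it in the plane of the lid (60 mm above the bench when shut). 41 mm free between bar and lid edge, nothing under the bar. The bar can turn between the finger pads. Axes turn with the lid: -y points from the hinge to the bar.
- index (a joint): Angle of the index arm on the quadrant, rad, on the same scale as the lid angle: the lid is right when lid equals it. Set beforehand to between 0.5 and 0.95; stiff (0.6 Nm of friction), not to be moved.
- index_tip (a point): Outer tip of the index arm, a dark steel strip 5 mm wide on the outer (+x) face of the quadrant, reaching 66 mm from the hinge line, 122 mm to the +x side of the box's middle. Axes turn with the arm: -y points from the hinge line to the tip.
- cover: Loose clear plastic dust cover, an upside-down open box 282 (x) x 272 (y) x 134 mm high with 4 mm walls, 0.3 to 0.6 kg, that stands on the bench over the lamp box with 8 to 18 mm to spare all round. Origin: centre of its open underside. It must rise 125 mm to clear the quadrant.
- cover_knob (a point): Grip point of the black round knob in the middle of the cover's top: knob 34 mm in diameter, its cylindrical part from 16 to 38 mm above the cover's top; this point is 27 mm above the top, 161 mm above the cover's origin.
- jar: Bystander: glass jar with a white lid, 66 mm in diameter, 95 mm high, to the far left. Origin: centre of its underside.
- brush: Bystander: cleaning brush lying on the right. Origin: under its middle.
- brick: Bystander: piece of Roman brick, about 90 x 60 x 35 mm, beyond the lamp box. Origin: centre of its underside.
- tray: Bystander: grey plastic tray of sherds, 120 x 170 x 35 mm, beyond the work on the left. Origin: centre of its underside.

How it is judged:
On the way, in this order (a step that is already met when the one before it is completed fails the run):
1. the dust cover is lifted clear above the lamp box (height (world z) of cover above 0.11 m and value of joint lid below 0.1 rad), for 0.1 s.
2. the dust cover stands upright on the bench, clear of the box and let go, with the lid still shut (height (world z) of cover below 0.006 m and angle between cover's own z axis and vertical below 0.04 rad and horizontal distance between cover and lamp_box above 0.23 m and linear speed of cover below 0.03 m/s and contact force between each of the arm, the fingers and cover below 0.1 N and value of joint lid below 0.1 rad), for 0.2 s.
3. the lid is held in line with the index arm (angle between the y axis of lid_grip and the y axis of index_tip, either way round below 0.07 rad and contact force between the fingers and lid above 1 N), for 0.3 s.
At the end, for the whole second after the job is handed in: The lid is still held by the fingers, steady (under 0.1 rad/s), within 0.07 rad (4 degrees) of the index arm; the dust cover stands upright on the bench at rest, touching neither box nor lid, its middle more than 230 mm from the box's middle (all of step 3 and velocity of joint lid between -0.1 and 0.1 rad/s and contact force between cover and lid below 0.1 N and contact force between cover and lamp_box below 0.1 N and height (world z) of cover below 0.006 m and angle between cover's own z axis and vertical below 0.04 rad and horizontal distance between cover and lamp_box above 0.23 m and linear speed of cover below 0.03 m/s); the arm keeps its last pose, push and grip.
It fails at once if the index arm is shifted (its tip by more than 5 mm) (distance of index_tip from where it was at the start of the episode above 0.005 m).
It fails at once if the lid snaps shut (falls faster than 2 rad/s) (velocity of joint lid below -2 rad/s).
It fails at once if the cover is dropped on the bench (faster than 0.6 m/s within 30 mm of it) (height (world z) of cover below 0.03 m and linear speed of cover above 0.6 m/s).
It fails at once if another thing on the bench is moved by more than 30 mm (distance of any of jar, brush, brick, tray from where it was at the start of the episode above 0.03 m).
It also fails if it takes over 61 s, if anything falls off the work surface, if the arm or the gripper's body presses on something with over 40 N, if the wrist force passes 120 N, or if a joint passes its speed limit or range.

ROBOT

A 6-joint arm with a two-finger parallel gripper is mounted at the origin on the work surface. World frame = base frame: x ahead of the robot, y to its left, z up, the work surface at z = 0. Lengths are in m, angles in rad, forces in N, time in s.
With the tool pointing down it reaches from about 0.35 to 0.925 m from the base axis. Payload 6.4 kg.
Tool frame: the origin (TCP) lies between the finger pads; the fingertips stand robot.tip_extent ahead of it and the grasp point (between the pads) lies 6 mm ahead of it (robot.tip_extent is the distance from the TCP to the fingertips, in m); z points along the fingers, y is the direction in which the jaws open and shut (so a half turn about z gives the same grasp; the last joint's range is limited). The gripper opens to 85 mm and grips with 20 to 120 N. Pads are 22 mm wide; open, the fingers measure 114 mm over their backs; the gripper's body (76 mm by 85 mm) begins 54 mm behind the grasp point. The pads swing forward as they close: fully open they stand 13 mm farther back than shut.
Start: joints at [-1.355, 0.245, 1.558, -0, 1.339, -0.174], TCP at [0.247, -0.601, 0.256] pointing down, gripper open.
Joint ranges: [-3.13, 3.13], [-1.02, 2.26], [0.13, 2.54], [-0.95, 4.09], [0.21, 2.88], [-2.74, 2.74]. Speed limits (rad/s): [2.57, 2.57, 3.14, 3.14, 3.14, 3.14].

INTERFACE

Orientations are given as [roll, pitch, yaw] about the fixed x, y, z axes, in that order (R = Rz(yaw) Ry(pitch) Rx(roll)).
In Python, from station import robot, claw, solver, vision, order, current_time_s, current_joint_positions, current_qd, current_joint_efforts, current_ee_pos, current_eef_rot, current_contact_force, current_torque, current_width gives the robot as it stands. Calls block until the motion is done:
- robot.movep(position, orientation): joint-space move of the TCP to a pose.
- robot.line_to(position, rotation=None, rate=0.15): straight line of the TCP; rotation=None keeps the orientation; rate is the mean speed in m/s.
- robot.set_joints(angles): joint-space move.
- claw.set_gripper(opening, newtons=None): opening from 0.0 (shut) to 1.0 (fully open); newtons is the grip in N (None keeps the last); returns when the fingers have stopped.
- robot.pause(seconds).
- solver.inverse_kinematics(position, orientation): joint angles nearest the present ones, or None.
- vision.get_image(name): name is "scene" or "top" or "wrist"; returns the picture (400x640x3 uint8, red, green, blue); there is no depth.
- vision.camera_params(name): a dict with "vertical_fov" (degrees; the focal length in pixels is half the picture's height over the tangent of half this angle, whatever the lens; pixels are square), "cx", "cy" (the principal point, pixels), "distortion" ([k1, k2, p1, p2, k3] as OpenCV has them; the pictures are not rectified), "T" (4x4, takes a point from camera to world coordinates). Camera axes: x right, y down, z forward; pixel columns grow to the right and rows downward; lengths in m; the calibration is good to about 2 mm. A picture is of the moment at which its call begins: read the wrist's pose just before it. camera_params takes no time and is no camera call; for the wrist camera it gives the pose at the moment of the call.
A pose or a line that the arm cannot do raises robot.PlanningError and nothing moves.
- order.sign_off(): hands the job in, once; it reports no verdict.
Readings, each from a call of its own:
- current_time_s(): time.
- current_joint_positions(): joint angles.
- current_qd(): joint speeds.
- current_joint_efforts(): joint torques, N m.
- current_ee_pos(): TCP position.
- current_eef_rot(): TCP orientation.
- current_contact_force(): force on the tool from outside, world axes, zero at the start.
- current_torque(): the same for the moment, N m.
- current_width(): opening from 0.0 (shut) to 1.0 (fully open).
Only numpy, scipy, OpenCV 4.12 (cv2) and the standard library are available. Lean on these libraries where they do the work, as an engineer would, in place of code of your own. Each camera call takes 0.05 s, during which the arm holds its last target. There are 200 camera calls.

## Working session

There is one attempt and no reset: what is moved stays moved. The work goes in short steps, each a Python script; the robot and the scene stay as the last script left them, time stands still between calls to the robot, and variables do not carry over. Pictures are saved under pics/ and viewed, about 8 in all and at most 12, crops included, and the job is handed in when it is done.

```bash
mkdir -p pics; cat > h.py <<'E'
import numpy as np, cv2
from station import *
def snap(n,f):
    P=vision.camera_params(n); im=vision.get_image(n); cv2.imwrite('pics/'+f,im[:,:,::-1]); np.save('pics/'+f+'.npy',P,allow_pickle=True); return im,P
def KD(P):
    f=200/np.tan(np.radians(P['vertical_fov'])/2)
    return np.array([[f,0,P['cx']],[0,f,P['cy']],[0,0,1.]]),np.array(P['distortion'],float)
def ray(P,uv):
    K,D=KD(P); n=cv2.undistortPoints(np.array(uv,float).reshape(-1,1,2),K,D)[:,0]
    T=np.array(P['T']); d=np.c_[n,np.ones(len(n))]@T[:3,:3].T
    return T[:3,3],d
def onz(P,uv,z):
    o,d=ray(P,uv); return o+d*((z-o[2])/d[:,2])[:,None]
def proj(P,X):
    K,D=KD(P); Ti=np.linalg.inv(np.array(P['T'])); return cv2.projectPoints(np.array(X,float).reshape(-1,3),cv2.Rodrigues(Ti[:3,:3])[0],Ti[:3,3],K,D)[0][:,0]
def load(f): return cv2.imread('pics/'+f)[:,:,::-1],np.load('pics/'+f+'.npy',allow_pickle=True).item()
E
python3 - <<'E'
from h import *
for n in('top','scene'):
    im,P=snap(n,n+'0.png'); print(P)
print(robot.tip_extent,current_eef_rot(),current_time_s())
E
```

```text
{'vertical_fov': 52.19967338735415, 'cx': 321.9886273277192, 'cy': 201.94663649501803, 'distortion': array([-0.0139223,  0.       ,  0.       ,  0.       ,  0.       ]), 'T': array([[-0.02269711, -0.98050731,  0.19516724,  0.31186688],
       [-0.99928292,  0.02816808,  0.02530229, -0.01961324],
       [-0.03030657, -0.194453  , -0.98044354,  1.49434488],
       [ 0.        ,  0.        ,  0.        ,  1.        ]])}
{'vertical_fov': 48.180266881147375, 'cx': 317.5029015325521, 'cy': 203.20687287408333, 'distortion': array([-0.11063896,  0.        ,  0.        ,  0.        ,  0.        ]), 'T': array([[-0.87345995,  0.37596253, -0.30938631,  1.10880093],
       [ 0.48688872,  0.67096628, -0.55923485,  0.89728971],
       [-0.00266357, -0.63910595, -0.76911409,  1.36538055],
       [ 0.        ,  0.        ,  0.        ,  1.        ]])}
0.025 [-3.13982186e+00 -3.12378718e-04  3.89735332e-01] 0.1
```

View pics/top0.png

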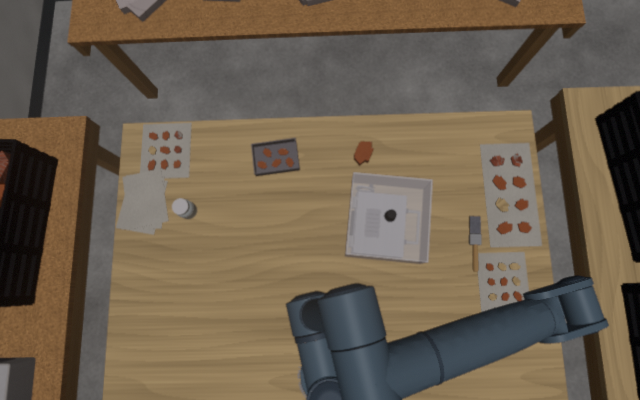

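View pics/scene0.png

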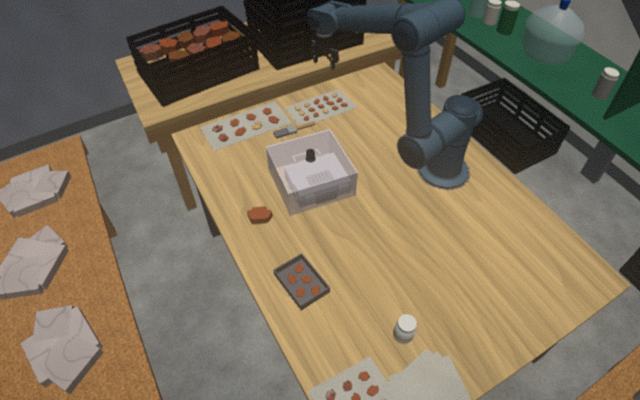

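The top view shows the cover at about (390,217) with its knob at (390,215), the jar at (183,208), the tray at (275,157), the brick at (363,152) and the brush at (475,240). I'll zoom in on the box.

```bash
python3 - <<'E'
from h import *
im,P=load('top0.png'); im2,P2=load('scene0.png')
a=cv2.resize(im[160:275,335:445],None,fx=4,fy=4,interpolation=2); b=cv2.resize(im2[125:215,255:365],None,fx=4,fy=4,interpolation=2)
c=np.vstack([np.zeros((0,880,3),np.uint8),np.hstack([a,np.vstack([b,np.zeros((a.shape[0]-b.shape[0],b.shape[1],3),np.uint8)])])[:, :880]])
cv2.imwrite('pics/crop1.png',cv2.resize(c,(800,int(c.shape[0]*800/880)))[:,:,::-1])
def knob(im,c):
    m=(im.max(2)<60).astype(np.uint8); n,l,s,ce=cv2.connectedComponentsWithStats(m)
    i=1+np.argmin(np.hypot(*(ce[1:]-c).T)); return ce[i],s[i]
k1,s1=knob(im,(390,215)); k2,s2=knob(im2,(311,155)); print(k1,s1,k2,s2)
print(onz(P,k1,.165),onz(P2,k2,.161))
o1,d1=ray(P,k1);o2,d2=ray(P2,k2)
A=np.c_[d1[0],-d2[0]];t=np.linalg.lstsq(A,o2-o1,rcond=None)[0];print(o1+t[0]*d1[0],o2+t[1]*d2[0])
# cover top corners
print(onz(P,[[352,174],[433,179],[429,263],[347,257]],.134))
print('jar',onz(P,[[183,208]],.095),'tray',onz(P,[[252,147],[297,140],[300,170],[256,175]],.035))
E
```

```text
[390.05555556 215.17777778] [385 210  11  11  90] [309.7 156.5] [307 154   7   6  10]
[[ 0.52577219 -0.20787472  0.165     ]] [[ 0.53694817 -0.19670273  0.161     ]]
[ 0.52898221 -0.21069991  0.14505086] [ 0.52943521 -0.21107552  0.14517695]
[[ 0.67761745 -0.08991435  0.134     ]
 [ 0.65156547 -0.3650697   0.134     ]
 [ 0.36854087 -0.33077688  0.134     ]
 [ 0.3948388  -0.06296102  0.134     ]]
jar [[0.58274078 0.50744508 0.095     ]] tray [[0.82101487 0.2770567  0.035     ]
 [0.84295838 0.10680372 0.035     ]
 [0.72551168 0.0968901  0.035     ]
 [0.71142798 0.26087266 0.035     ]]
```

View pics/crop1.png

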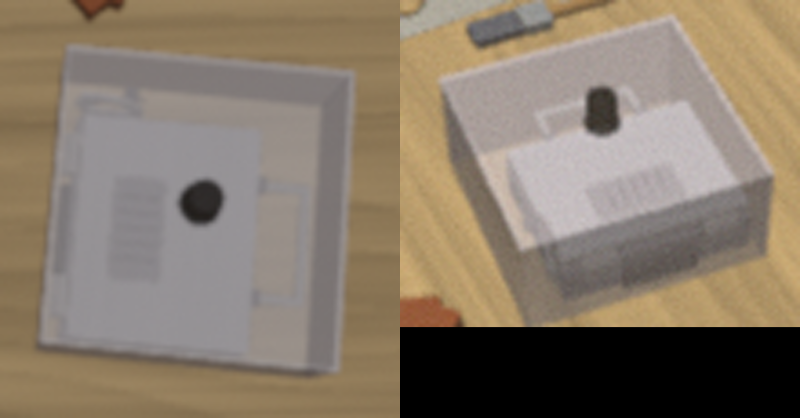

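The left part of the crop shows the lid with its handle facing world -y, the quadrant at the far (+x) end and a cover yaw of about -0.095. I'll move above the knob and check it with the wrist camera.

```bash
python3 - <<'E'
from h import *
robot.movep([.526,-.209,.30],[np.pi,0,-.095])
print(current_joint_positions(),current_time_s())
im,P=snap('wrist','w0.png')
print(proj(P,[.526,-.209,.161]),P['T'][:3,3])
m=(im.max(2)<60).astype(np.uint8); n,l,s,ce=cv2.connectedComponentsWithStats(m)
for i in range(1,n):
    if s[i,4]>300: print(s[i],ce[i],onz(P,ce[i],.172))
E
```

```text
[-5.79602207e-01  1.47603854e-02  1.73093211e+00 -2.11743428e-04
  1.39600409e+00  1.08704929e+00] 1.8583
[[314.49813124 198.00706146]] [ 0.60151254 -0.21827583  0.41849512]
[  0   0  31  18 420] [12.98333333  7.0047619 ] [[ 0.68207487 -0.02026918  0.172     ]]
[547 130  44  81 632] [559.         167.86234177] [[ 0.53543759 -0.39932249  0.172     ]]
[ 298  167   44   54 1878] [319.99041534 193.2257721 ] [[ 0.5327109  -0.21406977  0.172     ]]
[    3   262   629   138 38546] [317.70453484 356.77543714] [[ 0.37542028 -0.1973475   0.172     ]]
```

View pics/w0.png

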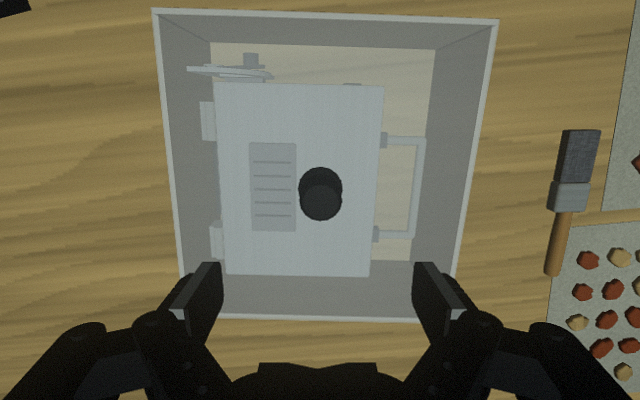

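The wrist view shows the knob at (320,193), with its top disc centred near (320,199). The handle bar is at x≈420 and the quadrant and index are near (240,70). Next I'll refine the knob position, grip it and lift.

```bash
python3 - <<'E'
from h import *
im,P=load('w0.png')
k=onz(P,[[320,199]],.173)[0]; print(k)
x,y=k[:2]
robot.line_to([x,y,.169],rate=.12)
print(current_contact_force())
claw.set_gripper(0.0,60)
print(current_width(),current_contact_force(),current_time_s())
robot.line_to([x,y,.33],rate=.1)
print(current_contact_force(),current_width(),current_ee_pos(),current_time_s())
im,P=snap('scene','s1.png')
E
```

```text
[ 0.52829773 -0.21365918  0.173     ]
[-0.51898308  1.14068253  0.13986864]
0.37888247441997047 [0.72049582 0.51613364 3.43387251] 3.6917
[ 0.42802077  0.25662927 -3.4082094 ] 0.3777696523891275 [ 0.52806136 -0.21352672  0.32915957] 5.45
```

View pics/s1.png

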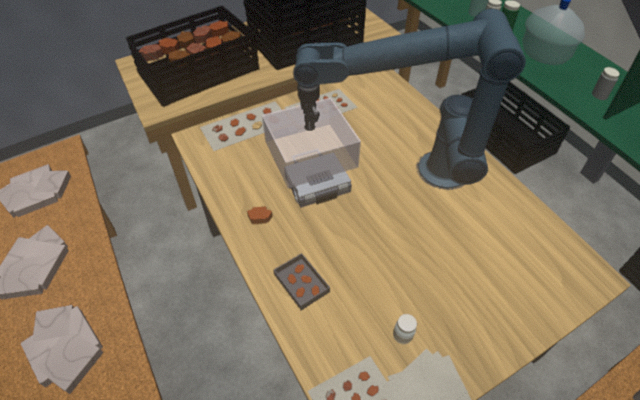

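The cover hangs level from the gripper, clear of the box. Now I'll carry it left and set it down.

```bash
python3 - <<'E'
from h import *
robot.line_to([.50,.18,.335],rate=.2)
print(current_contact_force(),current_joint_positions())
robot.line_to([.50,.18,.19],rate=.12)
z=.176
while True:
    robot.line_to([.50,.18,z],rate=.04); f=current_contact_force(); print(z,f[2])
    if f[2]>1 or z<=.167: break
    z-=.0025
claw.set_gripper(1.0); robot.pause(.2)
print(current_width(),current_contact_force())
robot.line_to([.50,.18,.30],rate=.15)
robot.line_to([.50,-.20,.42],[np.pi,0,-.095],rate=.3)
robot.pause(.2)
im,P=snap('wrist','w2.png'); im,P=snap('top','t2.png'); snap('scene','s2.png')
print(current_time_s())
E
```

```text
[ 0.63193966 -0.41351966 -2.98440303] [ 1.30976084e-01 -9.30356705e-02  1.77222700e+00 -1.94697230e-04
  1.46252827e+00  1.79778830e+00]
0.176 -3.0304375381723627
0.1735 -2.6182605954894353
0.17099999999999999 -3.360421315469354
0.16849999999999998 4.475921532024488
1.0009772126905796 [-0.87517786  0.18198823  0.43094988]
13.85
```

View pics/w2.png

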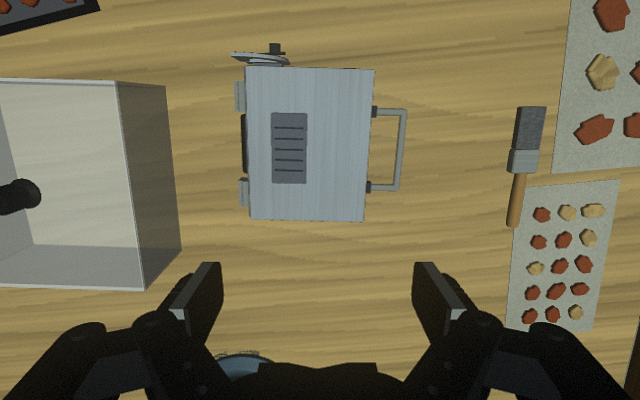

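View pics/s2.png

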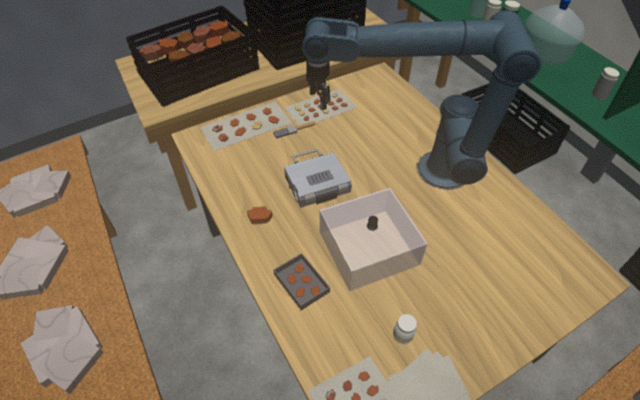

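The cover stands upright on the left, clear of the box, the tray and the jar. The lid is shut, with its corners at about (245,69), (375,69), (365,222) and (250,219). The index is near (275,48). I'll work out the box pose and find a view of the quadrant's +x face.

```bash
python3 - <<'E'
from h import *
im,P=load('w2.png')
m=((im[...,2].astype(int)-im[...,0]>=0)&(im.mean(2)>105)).astype(np.uint8); m[:,:200]=0;m[240:]=0;m[:,450:]=0
m=cv2.morphologyEx(m,cv2.MORPH_OPEN,np.ones((15,15)))
m=cv2.morphologyEx(m,cv2.MORPH_CLOSE,np.ones((41,41)))
c=max(cv2.findContours(m,0,2)[0],key=cv2.contourArea)[:,0]
w=onz(P,c,.068); r=cv2.minAreaRect((w[:,:2]*1000).astype(np.float32)); print(r); print(cv2.boundingRect(c))
bar=onz(P,[[405,112],[397,187]],.062); print(bar)
for p in (.5,.7,.9,1.1):
  for x in (.66,.7,.74,.78,.82):
    for z in (.2,.26,.32):
      for y in(-.13,):
        if solver.inverse_kinematics([x,y,z],[np.pi,p,-.095]) is not None: print(p,x,z,end=';')
b=im[30:90,210:310]; cv2.imwrite('pics/c3.png',cv2.resize(b,None,fx=7,fy=7,interpolation=2)[:,:,::-1])
E
```

```text
((512.2890625, -188.37838745117188), (173.20391845703125, 217.6578369140625), 83.01359558105469)
(246, 66, 127, 155)
[[ 0.55007433 -0.32964893  0.062     ]
 [ 0.44170687 -0.31616205  0.062     ]]
0.5 0.66 0.2;0.5 0.66 0.26;0.5 0.66 0.32;0.5 0.7 0.2;0.5 0.7 0.26;0.5 0.7 0.32;0.5 0.74 0.2;0.5 0.74 0.26;0.5 0.74 0.32;0.5 0.78 0.2;0.5 0.78 0.26;0.5 0.78 0.32;0.5 0.82 0.2;0.5 0.82 0.26;0.5 0.82 0.32;0.7 0.66 0.2;0.7 0.66 0.26;0.7 0.66 0.32;0.7 0.7 0.2;0.7 0.7 0.26;0.7 0.7 0.32;0.7 0.74 0.2;0.7 0.74 0.26;0.7 0.74 0.32;0.7 0.78 0.2;0.7 0.78 0.26;0.7 0.78 0.32;0.7 0.82 0.2;0.7 0.82 0.26;0.9 0.66 0.2;0.9 0.66 0.26;0.9 0.66 0.32;0.9 0.7 0.2;0.9 0.7 0.26;0.9 0.7 0.32;0.9 0.74 0.2;0.9 0.74 0.26;0.9 0.74 0.32;0.9 0.78 0.2;0.9 0.78 0.26;0.9 0.78 0.32;1.1 0.66 0.2;1.1 0.66 0.26;1.1 0.66 0.32;1.1 0.7 0.2;1.1 0.7 0.26;1.1 0.7 0.32;1.1 0.74 0.2;1.1 0.74 0.26;1.1 0.74 0.32;
```

View pics/c3.png

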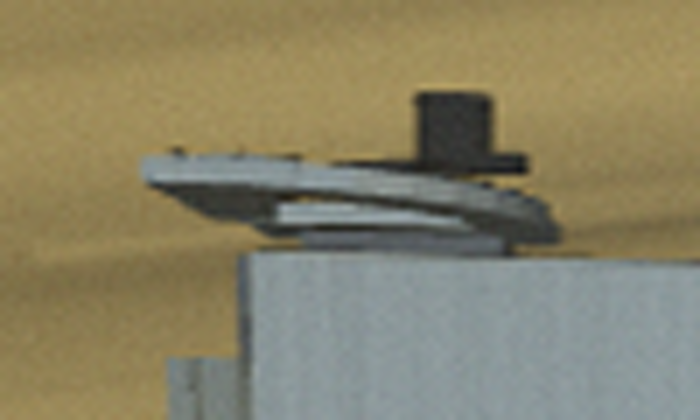

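The index is the dark strip with a knob at about (275,48). The box yaw is about -0.123 and the hinge is near (0.523,-0.102,0.06). I'll look at the quadrant's outer face from +x.

```bash
cat >> h.py <<'E'
from scipy.spatial.transform import Rotation as Ro
YAW=-.123; HG=np.array([.523,-.1025,.06]); RB=Ro.from_euler('z',YAW).as_matrix()
E
python3 - <<'E'
from h import *
P=vision.camera_params('wrist'); Rt=Ro.from_euler('xyz',current_eef_rot()).as_matrix(); p0=np.array(current_ee_pos())
Rc=Rt.T@P['T'][:3,:3]; tc=Rt.T@(P['T'][:3,3]-p0); print(Rc[:,2],tc)
tgt=HG+RB@[.12,-.02,.04]
for p in(.4,.55,.7,.85):
    R=Ro.from_euler('xyz',[np.pi,p,YAW]).as_matrix()
    C=tgt-.27*(R@Rc)[:,2]; t=C-R@tc
    print(p,t,C,(R@Rc)[:,2],solver.inverse_kinematics(t,[np.pi,p,YAW]))
E
```

```text
[-2.98366516e-01  2.60753760e-04  9.54451337e-01] [ 0.07614975  0.00134963 -0.11863313]
0.4 [ 0.69759106 -0.14280507  0.22637376] [ 0.81288304 -0.15841783  0.305988  ] [-0.64164236  0.0790597  -0.7629185 ] [-0.33416725  0.63147978  1.13377164 -0.08332693  1.7676793   1.3595259 ]
0.55 [ 0.71568467 -0.14504187  0.21625487] [ 0.8414877  -0.16195405  0.27759002] [-0.74758555  0.09215683 -0.6577408 ] [-0.32201839  0.7728742   0.96957448 -0.11095746  1.93822813  1.36051602]
0.7 [ 0.73207438 -0.14706804  0.20352515] [ 0.86555948 -0.16492991  0.24520375] [-0.8367403   0.1031785  -0.53779166] [-0.3121211   0.91993505  0.7982577  -0.14161645  2.11010524  1.35234573]
0.85 [ 0.74639212 -0.14883805  0.18847047] [ 0.88455778 -0.16727855  0.20955652] [-0.90710438  0.11187719 -0.40576488] [-0.30420713  1.07485842  0.61541679 -0.18016221  2.28503817  1.33171383]
```

```bash
python3 - <<'E'
from h import *
robot.movep([.732,-.147,.2035],[np.pi,.7,YAW]); robot.pause(.2)
im,P=snap('wrist','w4.png'); print(current_time_s())
for a in(.5,.6,.7,.8,.9,1.):print(a,proj(P,[HG+RB@[.122,-.066*np.cos(a),.066*np.sin(a)]]))
print('hinge',proj(P,[HG+RB@[.122,0,0]]))
cv2.imwrite('pics/c4.png',cv2.resize(im[80:300,200:460],None,fx=3,fy=3,interpolation=2)[:600,:,::-1])
E
```

```text
15.3083
0.5 [[360.91841555 190.72463685]]
0.6 [[357.27873899 196.264602  ]]
0.7 [[352.86795881 201.55254335]]
0.8 [[347.71684936 206.51380255]]
0.9 [[341.8698859  211.07459844]]
1.0 [[335.3854692  215.16385993]]
hinge [[293.59425729 161.79802488]]
```

View pics/c4.png

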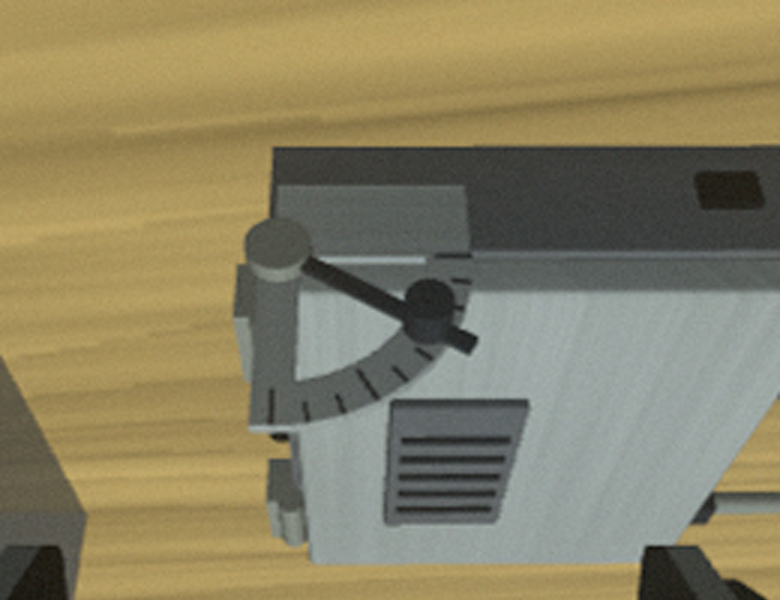

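The index strip runs from crop (308,262) to its tip at (473,343), which is full-image (303,167) to (358,194). I'll compute its angle by casting rays onto the strip's plane.

```bash
python3 - <<'E'
from h import *
im,P=load('w4.png')
def pl(uv,xb):
    o,d=ray(P,uv); o=RB.T@(o-HG); d=d@RB; return o+d*((xb-o[0])/d[:,0])[:,None]
m=(im.max(2)<75).astype(np.uint8); sub=np.zeros_like(m); sub[164:200,301:362]=m[164:200,301:362]
n,l,s,ce=cv2.connectedComponentsWithStats(sub); i=1+np.argmax(s[1:,4]); print(s[i])
v,u=np.nonzero(l==i)
for name,uv in(('all near hinge',np.c_[u,v][u<331]),('manual',np.array([[304,167.5],[357.5,194.3]]))):
    for xb in(.120,.122):
        q=pl(uv,xb); k=np.polyfit(q[:,1],q[:,2],1) ; print(name,xb,np.arctan(-k[0]),k[1]*1000,'mm at y=0')
q=pl(np.array([[357.5,194.3],[292.7,163.3]]),.122); print(q, np.arctan2(q[0,2],-q[0,1]))
ts=u>347; print(np.c_[u,v][ts].mean(0), [np.arctan2(a[2],-a[1]) for a in pl(np.c_[u,v][ts].mean(0)[None],.122)])
# bar end check
E
```

```text
[301 164  58  34 625]
all near hinge 0.12 0.5402171606673278 0.7123461802981049 mm at y=0
all near hinge 0.122 0.5402171606673277 2.2606040462368595 mm at y=0
manual 0.12 0.5649381827946729 -1.0013950706064094 mm at y=0
manual 0.122 0.5649381827946732 0.5556655514147594 mm at y=0
[[ 0.122      -0.05479152  0.03528528]
 [ 0.122       0.0007315   0.00173521]] 0.5721398003486873
[351.30894309 187.6097561 ] [np.float64(0.5166683817398461)]
```

The index angle is about 0.565 rad. Next I'll grasp the bar with a partly closed gripper so the inner finger clears the lid edge.

```bash
python3 - <<'E'
from h import *
b=HG+RB@[0,-.221,0]; D=[np.pi,0,YAW]
robot.movep([.70,-.18,.36],D); robot.movep([b[0],b[1],.2],D)
claw.set_gripper(.42); 
im,P=snap('wrist','w5.png')
pr=proj(P,[HG+RB@[s,-.221,0] for s in(-.055,0,.055)]); print(pr, current_width(),current_joint_positions())
robot.line_to([b[0],b[1],.066],rate=.1)
print(current_contact_force())
snap('wrist','w6.png')
claw.set_gripper(0,80); robot.pause(.2)
print(current_width(),current_contact_force(),current_torque(),current_ee_pos(),current_time_s())
snap('wrist','w7.png')
a=cv2.imread('pics/w5.png');c=cv2.imread('pics/w7.png');cv2.imwrite('pics/c5.png',cv2.resize(np.hstack([a,c]),(800,250)))
E
```

```text
[[315.46324847 258.00860649]
 [315.42055801 197.93110066]
 [315.37359298 130.09038221]] 0.4215239438265228 [-7.67194092e-01  1.65740611e-01  1.75710448e+00  2.02972837e-05
  1.21860840e+00  9.26525584e-01]
[ 0.20024363 -0.69319214  0.65179139]
0.08558290655427106 [1.02796505 9.31186243 5.17669532] [ 1.40405861 -0.28896791 -0.09053797] [ 0.49633549 -0.31958019  0.06619989] 19.8417
```

View pics/c5.png

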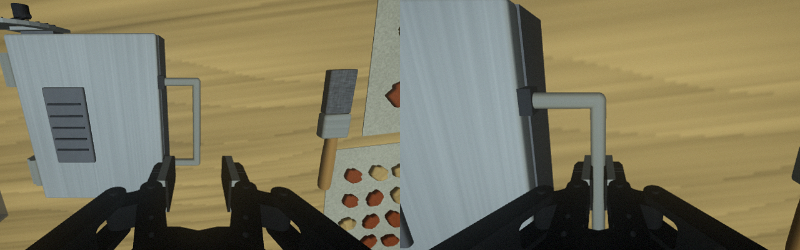

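The bar is gripped (width 0.086) and was pulled about 2 mm to +y. I'll run the arc from the actual grasp position.

```bash
python3 - <<'E'
from h import *
p0=np.array([.4962,-.3192,.066]); H=p0-RB@[0,-.221,0]
for a in np.linspace(0,.565,9)[1:]:
    robot.line_to(H+RB@[0,-.221*np.cos(a),.221*np.sin(a)],rate=.06)
    print(round(a,3),np.round(current_contact_force(),1),round(current_width(),3))
robot.pause(.3)
p=np.array(current_ee_pos()); q=RB.T@(p-H); print(p,q,'lid est',np.arctan2(q[2],-q[1]),np.hypot(q[1],q[2]),current_torque(),current_time_s())
for n in('wrist','scene','top'): snap(n,n[0]+'8.png')
s=cv2.imread('pics/s8.png');t=cv2.imread('pics/t8.png')
cv2.imwrite('pics/c8.png',np.hstack([cv2.resize(s[130:230,250:370],None,fx=3.3,fy=3.3,interpolation=2),cv2.resize(t[160:260,330:450],None,fx=3.3,fy=3.3,interpolation=2)]))
E
```

```text
0.071 [ 2.5 -3.9 -5.3] 0.086
0.141 [ 1.7 -4.9 -3.3] 0.082
0.212 [ 0.7 -6.1 -5.4] 0.086
0.282 [ 1.2 -7.5 -4.4] 0.083
0.353 [ 0.4 -8.2 -2.2] 0.082
0.424 [ 0.9 -8.6 -2.9] 0.081
0.494 [-0.7 -8.8 -0.4] 0.083
0.565 [-1.4 -9.9 -1.6] 0.081
[ 0.50023581 -0.28716876  0.18458008] [ 7.54044944e-05 -1.88715604e-01  1.18580081e-01] lid est 0.5610070777690224 0.22287847529242044 [-1.77335449  0.23824799  0.05478778] 23.4667
```

View pics/c8.png

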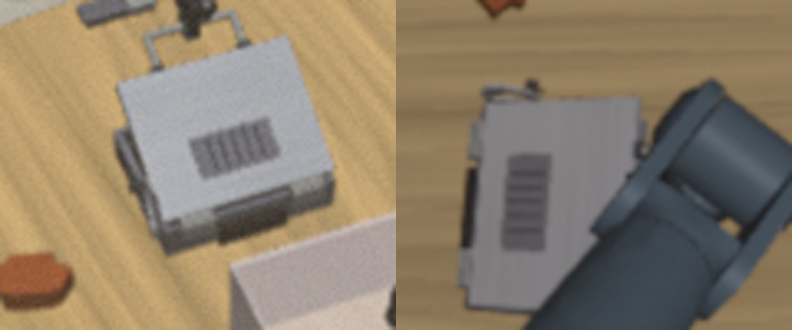

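The lid is up, held by the bar and clear of everything. I'll cross-check both angles: the index from a column-centre fit, and the lid from its front corners in the scene view at (285.8,155.8) and (337.9,141.5).

```bash
python3 - <<'E'
from h import *
im,P=load('w4.png')
def pl(uv,xb):
    o,d=ray(P,uv); o=RB.T@(o-HG); d=d@RB; return o+d*((xb-o[0])/d[:,0])[:,None]
g=im.max(2)
cs=[]
for u in list(range(306,332))+list(range(352,357)):
    vl=167.3+(u-302.7)*.49; r=np.arange(int(vl)-5,int(vl)+8); w=np.clip(90-g[r,u].astype(float),0,50)
    if w.sum()>0: cs.append([u,(w*r).sum()/w.sum()])
cs=np.array(cs); q=pl(cs,.122)
for s in(q[:26],q): k=np.polyfit(s[:,1],s[:,2],1); print('index',np.arctan(-k[0]),k[1])
print(cs[::4].round(1).tolist())
im,P=load('s8.png'); h=np.array([.4962,-.3192,.06])-RB@[0,-.221,0]
for a in(.46,.56,.66):
    R=RB@Ro.from_euler('x',-a).as_matrix(); print(a,proj(P,[h+R@[x,-.175,.008] for x in(.11,-.11)]).round(1).tolist())
E
```

```text
index 0.5519893639014211 0.0017237984889196972
index 0.5562629980453969 0.0016015653720648302
[[306.0, 169.6], [310.0, 171.4], [314.0, 173.1], [318.0, 175.0], [322.0, 177.1], [326.0, 179.1], [330.0, 181.3], [354.0, 192.9]]
0.46 [[284.1, 155.5], [335.8, 141.0]]
0.56 [[284.6, 154.2], [336.8, 139.7]]
0.66 [[285.4, 153.4], [338.0, 138.7]]
```

The index fit gives 0.556 and the lid estimate is 0.561, so they agree. The scene corners are too insensitive to add anything, but they don't contradict this. Handing in.

```bash
python3 - <<'E'
from h import *
print(np.abs(current_qd()).max(),current_width(),current_ee_pos(),current_time_s()); order.sign_off()
E
```

```text
0.0015572297709206039 0.08211962668792915 [ 0.50025257 -0.28717555  0.18455465] 23.6167
the job is handed in; nothing more can be done
```

I lifted the dust cover off by its knob and set it down upright on the bench to the left. I then raised the lamp lid by its handle to the index arm and handed the job in at about 23.6 s with the lid still held.

- **Lid angle:** the lid was at about 0.561 rad, worked out from the gripper position. The index arm measured about 0.556 rad from a line fit in the wrist picture. The difference of about 0.005 rad is well inside the 0.07 rad limit.
- **Grip:** the fingers were still on the bar (opening 0.082) and the arm was at rest. About 10 N of side load remained on the tool.
- **Cover:** pictures showed it upright and clear of the box, tray and jar. I did not measure its tilt, and took no separate measurement after setting it down.
- **Checks that disagreed:** two rough index estimates came out lower, at 0.54 and 0.52 rad. I put that down to a poor colour mask and did not use them; even those are within 0.05 rad of the lid. The lid corners in the scene view were 1 to 2 pixels off my prediction, and that view is too insensitive to confirm the angle.

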